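Unlock the bench riser's board and hold it out over the drip pan

TASK

Turn the black winged locking knob clockwise until its wing lies in line with the board, lift it out and lay it in the steel tray. Then slide the grey board with the white beaker on it out over the drip pan until its outer end is level with the upright marker post; past the riser's edge it would tip, so finish while still holding it with the gripper (it has a raised handle), the board flat on the riser and the beaker standing on it. Leave everything else on the bench where it is.

Things in the scene. Friction and masses are not known exactly. Their poses are not given: they have to be found in the camera images.
- riser: Fixed low white bench riser, aluminium deck, 150 (x) x 260 (y) x 60 mm high. Origin at the centre of its underside; its y axis is the way the board slides outward. Deck top 60 mm above the bench; two guide rails, 8 mm high, run along y beside the board, 2 mm play each side. A bayonet slot through the 6 mm deck lies over the origin, long side along y.
- board: Loose grey board 120 (x) x 340 (y) x 12 mm, about 0.7 kg, on the riser's deck, axes parallel to the riser's. Origin at the centre of its underside. A 40 mm square hole, 30 mm behind the origin (-y), holds the knob, which locks the board. At the start it overhangs the riser's outer (+y) edge by 70 mm; 50 to 90 mm further out it begins to tip unless held.
- board_end (a point): Middle of the upper edge of the board's outer (+y) end, 170 mm from the board's origin along y.
- handle (a point): Grip point of the board's raised handle: an upright bar of the same grey plastic near the board's inner (-y) end, 14 mm thick along y, 70 mm wide along x, standing 42 mm above the board's top. The point lies on its middle, 26 mm above the board's top and 16 mm under the bar's top.
- knob: Loose black bayonet knob, 80 g, in the board's hole. Origin under its 36 mm hub (on the deck), z up its axis. A 50 mm flange ends at z = 17 mm. Neck and 30 x 7 mm cross bar (parallel to the wing) reach down to z = -15 mm, caught under the deck. With the wing along the riser's y (a stop lies 5 degrees further) the bar lines up with the slot, 2 mm play each side, and the knob lifts straight out.
- knob_grip (a point): Grip point on the knob's axis, 40 mm above the knob's origin, in its upright wing: 12 mm thick (knob x), 46 mm long (knob y), from 17 to 53 mm above the origin. At the start the wing is turned 45 to 80 degrees counterclockwise (from above) from the riser's y axis. It turns freely.
- beaker: White porcelain beaker, 64 mm wide, 75 mm high, about 0.28 kg, standing loose on the outer part of the board. Origin at the centre of its underside.
- post: Fixed marker post: a round steel rod 12 mm in diameter, up to 150 mm above the bench, on a 60 mm square dark foot, standing beside the board's path on its +x side. Origin under the rod's centre; axes parallel to the riser's. The board's outer end must come level with it along y; its distance along the riser varies.
- pan: Fixed flat white drip pan 150 x 180 x 22 mm on the bench under the place where the beaker ends up. Origin at the centre of its underside.
- tray: Fixed open steel tray 150 (x) x 140 (y) x 28 mm high, walls and floor about 4 mm, on the bench to the robot's right. Origin at the centre of its underside. The knob may lie in it any way up.
- cork_ring: Bystander: cork flask ring, 80 mm wide, 28 mm high, beside the riser. Origin at its underside.
- stopper: Bystander: black rubber stopper, 34 mm wide, 30 mm high, beside the riser. Origin at its underside.
- bottle_a: Bystander: clear bottle with blue cap, 66 mm wide, 150 mm high, beyond the riser. Origin at its underside.
- bottle_b: Bystander: amber bottle with blue cap, 56 mm wide, 125 mm high, beyond the riser. Origin at its underside.
- mortar: Bystander: white porcelain bowl, 80 mm wide, 55 mm high, beyond the riser. Origin at its underside.
- spatula: Bystander: spatula 180 mm long lying on the bench beyond the tray.
- weight: Bystander: small brass weight 32 mm wide, 46 mm high, near the tray. Origin at its underside.
Things that resemble listed ones, but are neither listed nor needed, are in the scene too. What is shaped like the tray but red is not meant. Leave any red look-alike of the pan alone.

How it is judged:
By the outcome, as a careful person would: the job done as asked, in the order asked, and still so for the second after the job is handed in, while the arm keeps its last pose, push and grip.
It also fails if it takes over 61 s, if anything falls off the work surface, if the arm or the gripper's body presses on something with over 40 N, if the wrist force passes 120 N, or if a joint passes its speed limit or range.

ROBOT

A 6-joint arm with a two-finger parallel gripper is mounted at the origin on the work surface. World frame = base frame: x ahead of the robot, y to its left, z up, the work surface at z = 0. Lengths are in m, angles in rad, forces in N, time in s.
With the tool pointing down it reaches from about 0.225 to 0.875 m from the base axis. Payload 3.4 kg.
Tool frame: the origin (TCP) lies between the finger pads; the fingertips stand 19 mm ahead of it and the grasp point (between the pads) is the TCP; z points along the fingers, y is the line along which they close (so a half turn about z gives the same grasp; the last joint's range is limited). The gripper opens to 85 mm and grips with 20 to 120 N. Pads are 22 mm wide; open, the fingers measure 114 mm over their backs; the gripper's body (76 mm by 85 mm) begins 54 mm behind the grasp point. The pads swing forward as they close: fully open they stand 13 mm farther back than shut.
Start: joints at [-1.251, 0.276, 1.505, -0, 1.361, -0.121], TCP at [0.245, -0.52, 0.25] pointing down, gripper open.
Joint ranges: [-2.89, 2.89], [-0.75, 2.08], [0.22, 2.7], [-1.18, 4.32], [0.11, 2.71], [-2.7, 2.7]. Speed limits (rad/s): [2.57, 2.57, 3.14, 3.14, 3.14, 3.14].

INTERFACE

Orientations are given as a unit quaternion [w, x, y, z].
In Python, from rig import get_state, imaging, ticket gives the robot as it stands. The module is installed in compiled form; this text tells all that it offers.
- The arm moves only by the shell command python3 -m inch 'ROWS' [FORCE]. ROWS is JSON, a list of rows, each an object with "claw": the opening, from -1 (shut) to 1 (fully open); "travel": the shift along the world's x, y, z in units of 200 mm (1.0 is 200 mm), a list of three; "turn": the turn about the world's z in units of 180 degrees (1.0 is 180 degrees). A call has 1 to 5 rows; each row is the pose to reach, as a shift and turn from the pose commanded when the call began, turning the shorter way round; what a row does not reach only later rows make up. A row lasts 1/10 s, in which the tool goes at most 50 mm and 8.59 degrees, less where a joint would pass 70% of its speed; a pose out of reach is approached as far as the arm can. A call with a number of a shift or a turn outside -1 to 1 is refused whole. A call with a gripper value outside its range is refused whole. The fingers move at their own pace and stop on an object; FORCE is the grip in N (left out, the last holds). Time passes only in rows, so rows that repeat a pose let the fingers close. It gives the time, the measured TCP pose, the force, the opening and the grip force at its end, in the units of the state.
- get_state(): the state, without advancing time (a new reading comes with each control period).
- imaging.get_image(name): name is "scene" or "top" or "wrist"; returns the picture (420x560x3 uint8, red, green, blue); there is no depth.
- imaging.camera_params(name): a dict with "camera_matrix" (3x3 intrinsics, pixels), "cam_to_world" (4x4, takes a point from camera to world coordinates); the wrist camera has in their place "T_tool_cam" (4x4, takes a point from camera to tool coordinates, whose origin is the TCP and whose axes are the flange's). Camera axes: x right, y down, z forward; pixel columns grow to the right and rows downward; lengths in m; the calibration is good to about 2 mm. A picture is of the moment at which its call begins: read the wrist's pose just before it. camera_params takes no time and is no camera call.
- ticket.sign_off(): hands the job in; it is judged then, once.
The state is a dict: "clock": time; "qpos": joint angles; "qd": joint speeds; "effort": joint torques, N m; "position": TCP position; "ee_rot": TCP orientation; "contact_force": force on the tool from outside, world axes, zero at the start; "moment": the same for the moment, N m; "width": finger opening in m; "gripper_force": force on a finger pad.
Only numpy, scipy, OpenCV 4.12 (cv2) and the standard library are available. Lean on these libraries where they do the work, as an engineer would, in place of code of your own. Each camera call takes 0.05 s, during which the arm holds its last target. There are 200 camera calls.

## Working session

There is one attempt and no reset: what is moved stays moved. The work goes in short steps, Python scripts to look and compute and a shell command to move; the robot and the scene stay as the last step left them, time stands still between calls to the robot, and variables do not carry over. Pictures are saved under pics/ and viewed, at most 10 in all, crops included, and the job is handed in when it is done.

```bash
mkdir -p pics; cat > h.py <<'E'
import numpy as np, cv2
from rig import get_state, imaging, ticket
def snap(n,f):
    im=imaging.get_image(n); cv2.imwrite(f'pics/{f}.png',im[:,:,::-1]); return im
def ray(n,u,v,z,st=None):
    p=imaging.camera_params(n); K=np.array(p['camera_matrix'])
    if n=='wrist':
        from scipy.spatial.transform import Rotation as R
        q=st['ee_rot']; T=np.eye(4); T[:3,:3]=R.from_quat([q[1],q[2],q[3],q[0]]).as_matrix(); T[:3,3]=st['position']
        T=T@np.array(p['T_tool_cam'])
    else: T=np.array(p['cam_to_world'])
    d=T[:3,:3]@np.linalg.solve(K,[u,v,1]); o=T[:3,3]
    return o+d*(z-o[2])/d[2]
E
python3 - <<'E'
from h import *
a=snap('top','top0');b=snap('scene','scene0')
print(get_state())
for n in('top','scene'):print(imaging.camera_params(n))
E
```

```text
{'clock': 0.1, 'qpos': array([-1.25100329e+00,  2.76544866e-01,  1.50600760e+00, -5.94569526e-06,
        1.36075464e+00, -1.20987865e-01]), 'qd': array([-0.00097305, -0.00237937, -0.0049837 ,  0.0005149 , -0.00167172,
        0.00021166]), 'effort': array([ 1.92859145e-03, -4.17698193e+01, -2.46405691e+01, -3.83016686e-05,
        5.79425294e-03, -3.32726145e-06]), 'position': array([ 0.24517617, -0.51960372,  0.24951831]), 'ee_rot': array([-8.52709117e-04,  9.75811673e-01,  2.18611172e-01, -8.79631699e-05]), 'contact_force': array([-1.03276672, -0.67681919,  0.23979389]), 'moment': array([-0.01803697,  0.0247274 , -0.02779632]), 'gripper_force': 0.0, 'width': 0.08518415516069319}
{'camera_matrix': array([[388.75431265,   0.        , 284.13757006],
       [  0.        , 388.75431265, 214.1721633 ],
       [  0.        ,   0.        ,   1.        ]]), 'cam_to_world': array([[ 0.02890791, -0.99216591,  0.12153659,  0.39564444],
       [-0.99951688, -0.0273029 ,  0.01485103, -0.03821535],
       [-0.01141638, -0.12190719, -0.99247585,  1.23456052],
       [ 0.        ,  0.        ,  0.        ,  1.        ]])}
{'camera_matrix': array([[539.32604125,   0.        , 278.07056065],
       [  0.        , 539.32604125, 211.53248094],
       [  0.        ,   0.        ,   1.        ]]), 'cam_to_world': array([[ 0.28827353,  0.72366485, -0.62706264,  1.39395774],
       [ 0.95749293, -0.22487965,  0.18065559, -0.29482742],
       [-0.01027953, -0.65248626, -0.75773083,  1.1274815 ],
       [ 0.        ,  0.        ,  0.        ,  1.        ]])}
```

View pics/top0.png

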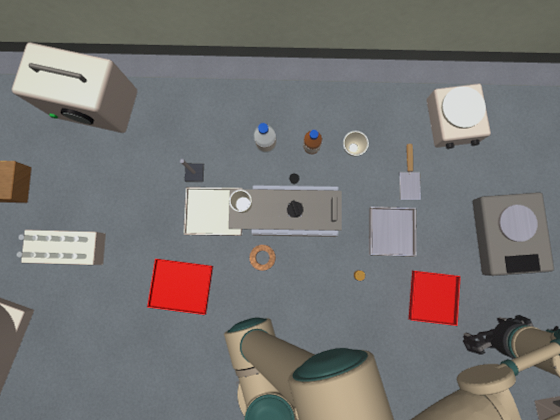

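View pics/scene0.png

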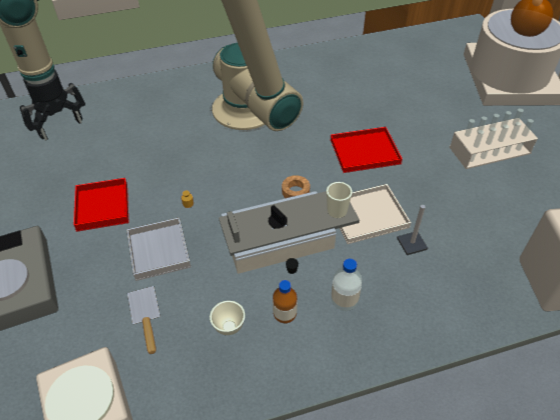

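The top view shows the board at u 229–341, v 190–230 with the knob at (295,209). The beaker is at (241,202), the post foot at (194,172) and the tray at (393,231). Outward is image left, which is world +y. I'll take a zoomed crop and coarse coordinates next.

```bash
python3 - <<'E'
from h import *
im=cv2.imread('pics/top0.png')
cv2.imwrite('pics/topc.png',cv2.resize(im[155:255,175:345],None,fx=4.6,fy=4.6,interpolation=cv2.INTER_CUBIC))
for n,u,v,z in [('knobtop',295,209,.11),('handle',334,208,.114),('endL',229,208,.072),('endR',341,212,.072),('tray',393,231,0),('postfoot',194,172,.005),('posttop',182,161,.15)]:
    print(n,ray('top',u,v,z).round(3))
for n,u,v,z in [('knobtop',279,212,.113),('handle',232,217,.114),('posttop',422,206,.15),('postfoot',413,243,.005),('tray',158,250,0)]:
    print(n,ray('scene',u,v,z).round(3))
E
```

```text
knobtop [ 0.549 -0.053  0.11 ]
handle [ 0.555 -0.166  0.114]
endL [0.552 0.146 0.072]
endR [ 0.549 -0.192  0.072]
tray [ 0.503 -0.367  0.   ]
postfoot [0.676 0.276 0.005]
posttop [0.674 0.275 0.15 ]
knobtop [ 0.557 -0.051  0.113]
handle [ 0.539 -0.167  0.114]
posttop [0.671 0.274 0.15 ]
postfoot [0.673 0.278 0.005]
tray [ 0.495 -0.363  0.   ]
```

View pics/topc.png

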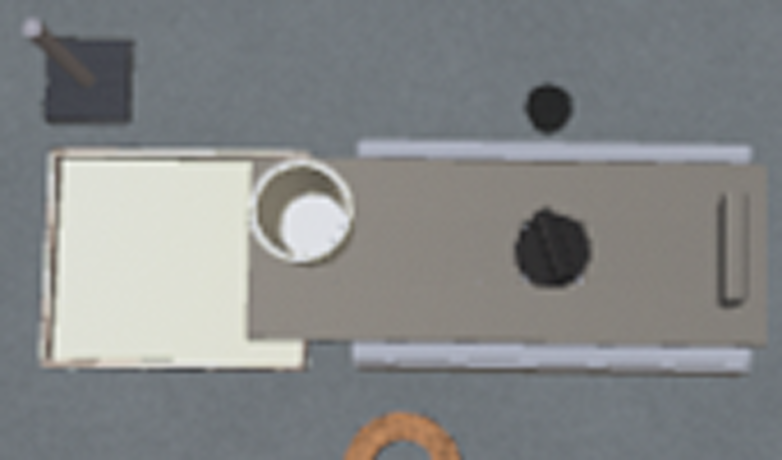

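```bash
python3 -m inch '[{"claw":1,"travel":[0.6,0.95,0.1],"turn":0},{"claw":1,"travel":[0.6,0.95,0.1],"turn":0},{"claw":1,"travel":[0.6,0.95,0.1],"turn":0},{"claw":1,"travel":[0.6,0.95,0.1],"turn":0},{"claw":1,"travel":[0.6,0.95,0.1],"turn":0}]'
python3 -m inch '[{"claw":1,"travel":[0.9,0.95,0],"turn":0},{"claw":1,"travel":[0.9,0.95,0],"turn":0},{"claw":1,"travel":[0.9,0.95,0],"turn":0},{"claw":1,"travel":[0.9,0.95,0],"turn":0},{"claw":1,"travel":[0.9,0.95,0],"turn":0}]'
python3 -m inch '[{"claw":1,"travel":[0.03,0.45,0],"turn":0},{"claw":1,"travel":[0.03,0.45,0],"turn":0},{"claw":1,"travel":[0.03,0.45,0],"turn":0},{"claw":1,"travel":[0.03,0.45,0],"turn":0}]'
python3 - <<'E'
from h import *
snap('wrist','w1');print(get_state()['position'],imaging.camera_params('wrist'))
# board yaw from top edges
for a,b in [((229.3,228.5),(341.3,230)),((253,189.8),(341.5,191))]:
    p=ray('top',*a,.072);q=ray('top',*b,.072);print(p,q,np.degrees(np.arctan2(*(p-q)[:2])))
E
```

```text
clock: 0.6
position: [0.3665, -0.3265, 0.2705]
ee_rot: [-0.001, 0.976, 0.22, 0.001]
contact_force: [0.3, -0.5, 0.5]
width: 0.0856
gripper_force: 0.0
clock: 1.1
position: [0.5382, -0.1468, 0.27]
ee_rot: [0.0, 0.976, 0.219, -0.0]
contact_force: [1.1, -1.6, -0.4]
width: 0.0854
gripper_force: 0.0
clock: 1.5
position: [0.5431, -0.0578, 0.27]
ee_rot: [0.0, 0.976, 0.22, -0.0]
contact_force: [-0.1, 0.5, -0.6]
width: 0.0854
gripper_force: 0.0
[ 0.54312833 -0.0588135   0.27007235] {'camera_matrix': array([[333.31187583,   0.        , 279.71490178],
       [  0.        , 333.31187583, 207.68275111],
       [  0.        ,   0.        ,   1.        ]]), 'T_tool_cam': array([[-1.23509304e-03, -9.49079296e-01, -3.15034862e-01,
         8.07867459e-02],
       [ 9.99999208e-01, -1.09621030e-03, -6.18031824e-04,
        -2.49604133e-04],
       [ 2.41216750e-04, -3.15035375e-01,  9.49079899e-01,
        -1.23196032e-01],
       [ 0.00000000e+00,  0.00000000e+00,  0.00000000e+00,
         1.00000000e+00]])}
[0.49012461 0.14263065 0.072     ] [ 0.49500538 -0.19323951  0.072     ] -0.832546556634402
[0.6100069  0.07594687 0.072     ] [ 0.6135052  -0.19253883  0.072     ] -0.7465062665343613
```

View pics/w1.png

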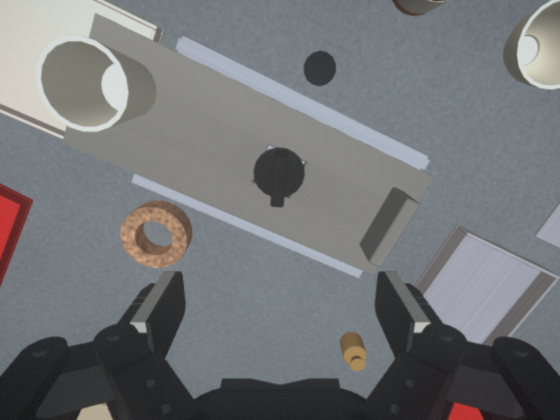

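```bash
python3 - <<'E'
from h import *
im=cv2.imread('pics/w1.png')[135:220,235:325].astype(float)
im=np.clip((im/90)**.6*255,0,255).astype(np.uint8)
cv2.imwrite('pics/w1c.png',cv2.resize(im,None,fx=6.5,fy=6.5,interpolation=cv2.INTER_CUBIC))
E
```

```text
(no output)
```

View pics/w1c.png

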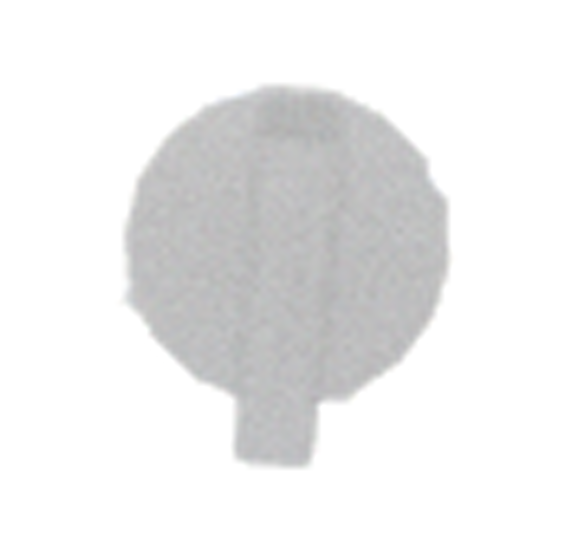

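```bash
python3 - <<'E'
from h import *
st=get_state()
c=lambda x,y:(235+x/6.5,135+y/6.5)
P=ray('wrist',*c(296,137),.113,st);Q=ray('wrist',*c(275,462),.113,st)
print(P,Q,np.linalg.norm(P-Q),np.degrees(np.arctan2(*(P-Q)[1::-1])),(P+Q)/2)
# flange centre at z=.077
print(ray('wrist',*c(287,245),.077,st))
L=[ray('wrist',*c(258,137),.113,st),ray('wrist',*c(338,137),.113,st)];print(np.linalg.norm(L[0]-L[1]))
a=ray('wrist',430,165,.072,st);b=ray('wrist',95,15,.072,st);print(a,b,np.degrees(np.arctan2(*(b-a)[1::-1])))
for t in [('handle',*[388,226],.114),('trayc',483,290,.02)]: print(t[0],ray('wrist',*t[1:],st))
E
```

```text
[ 0.57353968 -0.04489202  0.113     ] [ 0.53223333 -0.06123073  0.113     ] 0.04442035992692668 21.581259502749887 [ 0.55288651 -0.05306137  0.113     ]
[ 0.55294897 -0.05323935  0.077     ]
0.01037022443537482
[ 0.62147972 -0.18340821  0.072     ] [0.60887137 0.14639088 0.072     ] 92.18937353262919
handle [ 0.55787629 -0.15916168  0.114     ]
trayc [ 0.51424947 -0.36109232  0.02      ]
```

The wrist view confirms that the knob axis is at (0.553, −0.053) and the wing lies along about 22° from world x. The flange and wing top give the same centre, and the measured wing length of 44 mm fits the given size. I'll grasp the wing.

```bash
python3 -m inch '[{"claw":0.2,"travel":[0.05,0.025,0],"turn":-0.02},{"claw":0.2,"travel":[0.05,0.025,-0.3],"turn":-0.02},{"claw":0.2,"travel":[0.05,0.025,-0.55],"turn":-0.02},{"claw":0.2,"travel":[0.05,0.025,-0.75],"turn":-0.02},{"claw":0.2,"travel":[0.05,0.025,-0.84],"turn":-0.02}]' 30
python3 -m inch '[{"claw":-1,"travel":[0,0,0],"turn":0},{"claw":-1,"travel":[0,0,0],"turn":0},{"claw":-1,"travel":[0,0,0],"turn":0},{"claw":-1,"travel":[0,0,0],"turn":0},{"claw":-1,"travel":[0,0,0],"turn":0}]' 30
python3 -c "
from h import *
s=get_state();print(s['qpos'],s['moment'],s['contact_force'])"
```

```text
clock: 2.05
position: [0.5495, -0.0548, 0.0974]
ee_rot: [-0.001, 0.982, 0.187, -0.004]
contact_force: [-1.1, 0.3, 0.3]
width: 0.0513
gripper_force: 0.0
clock: 2.55
position: [0.5532, -0.0527, 0.1036]
ee_rot: [-0.001, 0.982, 0.187, 0.001]
contact_force: [-1.4, 3.8, 1.9]
width: 0.0118
gripper_force: 30.2
[-0.22132229  0.36833106  1.76353078  0.00210106  1.00927732  0.97130829] [ 0.99808479  0.37692289 -0.04534898] [-1.38443806  3.83384238  1.8849607 ]
```

```bash
python3 -m inch '[{"claw":-1,"travel":[0,0,0],"turn":-0.03},{"claw":-1,"travel":[0,0,0],"turn":-0.06},{"claw":-1,"travel":[0,0,0],"turn":-0.06}]'
python3 -c "
from h import *
s=get_state();print(s['qpos'],s['moment'],s['contact_force'])"
```

```text
clock: 2.85
position: [0.5541, -0.0539, 0.1034]
ee_rot: [0.001, 0.995, 0.095, 0.001]
contact_force: [-0.6, 2.1, 0.3]
width: 0.0114
gripper_force: 29.3
[-2.21570632e-01  3.68931740e-01  1.76298712e+00 -7.00004927e-04
  1.00690877e+00  1.15940589e+00] [ 0.35439704  0.099853   -0.08344775] [-0.56425871  2.07412154  0.32140521]
```

```bash
python3 -m inch '[{"claw":-1,"travel":[0,0,0],"turn":-0.03},{"claw":-1,"travel":[0,0,0],"turn":-0.06},{"claw":-1,"travel":[0,0,0],"turn":-0.06}]'
python3 -c "
from h import *
s=get_state();print(s['qpos'],s['moment'],s['contact_force'])"
python3 -m inch '[{"claw":-1,"travel":[0,0,0],"turn":-0.04},{"claw":-1,"travel":[0,0,0],"turn":-0.08},{"claw":-1,"travel":[0,0,0],"turn":-0.08}]'
python3 -c "
from h import *
s=get_state();print(s['qpos'],s['moment'],s['contact_force'])"
```

```text
clock: 3.15
position: [0.5543, -0.0542, 0.1033]
ee_rot: [0.001, 1.0, 0.002, 0.001]
contact_force: [0.6, -0.5, 2.3]
width: 0.0117
gripper_force: 29.6
[-2.21803450e-01  3.69291483e-01  1.76278275e+00 -1.16940825e-03
  1.00648732e+00  1.34614317e+00] [0.03869345 0.00855716 0.02640231] [ 0.55584772 -0.54391555  2.29543816]
clock: 3.45
position: [0.5543, -0.0542, 0.1032]
ee_rot: [0.001, 0.992, -0.123, 0.001]
contact_force: [0.6, 0.3, 2.8]
width: 0.0112
gripper_force: 29.8
[-2.21905257e-01  3.69402101e-01  1.76275231e+00 -1.09669240e-03
  1.00666058e+00  1.59636914e+00] [-0.04990899  0.05483111  0.02069826] [0.63238735 0.28816355 2.83841735]
```

Clockwise turning is free. The last joint would run out of range before the end, so I'll turn about 54° more, then regrip with a half turn.

```bash
python3 -m inch '[{"claw":-1,"travel":[0,0,0],"turn":-0.04},{"claw":-1,"travel":[0,0,0],"turn":-0.08},{"claw":-1,"travel":[0,0,0],"turn":-0.12},{"claw":-1,"travel":[0,0,0],"turn":-0.16},{"claw":-1,"travel":[0,0,0],"turn":-0.16}]'
python3 -m inch '[{"claw":-1,"travel":[0,0,0],"turn":-0.04},{"claw":-1,"travel":[0,0,0],"turn":-0.08},{"claw":-1,"travel":[0,0,0],"turn":-0.12},{"claw":-1,"travel":[0,0,0],"turn":-0.14},{"claw":-1,"travel":[0,0,0],"turn":-0.14}]'
python3 -c "
from h import *
s=get_state();print(s['qpos'],s['moment'],s['contact_force'])"
```

```text
clock: 3.95
position: [0.5541, -0.0544, 0.1032]
ee_rot: [0.0, 0.931, -0.365, 0.001]
contact_force: [-0.2, -1.8, 4.0]
width: 0.0117
gripper_force: 30.1
clock: 4.45
position: [0.5535, -0.0546, 0.1032]
ee_rot: [0.001, 0.829, -0.559, 0.001]
contact_force: [-1.0, -2.0, 5.6]
width: 0.0114
gripper_force: 30.2
[-2.22214814e-01  3.69231838e-01  1.76316150e+00 -2.12742225e-03
  1.00798202e+00  2.53639782e+00] [-0.33164486  0.37471302  0.00534808] [-0.95705038 -2.01924475  5.5963336 ]
```

```bash
python3 -m inch '[{"claw":0.3,"travel":[0,0,0],"turn":0},{"claw":0.3,"travel":[0,0,0],"turn":0},{"claw":0.3,"travel":[0,0,0],"turn":0},{"claw":0.3,"travel":[0,0,0.25],"turn":0},{"claw":0.3,"travel":[0,0,0.5],"turn":0.04}]'
for i in 1 2 3 4; do python3 -m inch '[{"claw":0.3,"travel":[0,0,0.05],"turn":0.24},{"claw":0.3,"travel":[0,0,0.05],"turn":0.24},{"claw":0.3,"travel":[0,0,0.05],"turn":0.24},{"claw":0.3,"travel":[0,0,0.05],"turn":0.24},{"claw":0.3,"travel":[0,0,0.05],"turn":0.24}]'|sed -n 1,3p; done
python3 - <<'E'
from h import *
im=snap('wrist','w2');s=get_state();print(s['qpos'],s['position'])
E
```

```text
clock: 4.95
position: [0.552, -0.0532, 0.2016]
ee_rot: [0.001, 0.862, -0.507, -0.002]
contact_force: [1.7, -0.2, 0.2]
width: 0.0555
gripper_force: 0.0
clock: 5.45
position: [0.5531, -0.0534, 0.2121]
ee_rot: [-0.0, 0.988, -0.154, -0.0]
clock: 5.95
position: [0.5531, -0.0534, 0.222]
ee_rot: [-0.0, 0.976, 0.219, -0.0]
clock: 6.45
position: [0.5532, -0.0534, 0.232]
ee_rot: [-0.0, 0.828, 0.561, -0.0]
clock: 6.95
position: [0.5531, -0.0534, 0.242]
ee_rot: [-0.0, 0.565, 0.825, -0.0]
[-2.21584067e-01  2.51954975e-01  1.55970830e+00  1.72588991e-04
  1.33041914e+00 -5.95196368e-01] [ 0.55313388 -0.05341314  0.24201098]
```

View pics/w2.png

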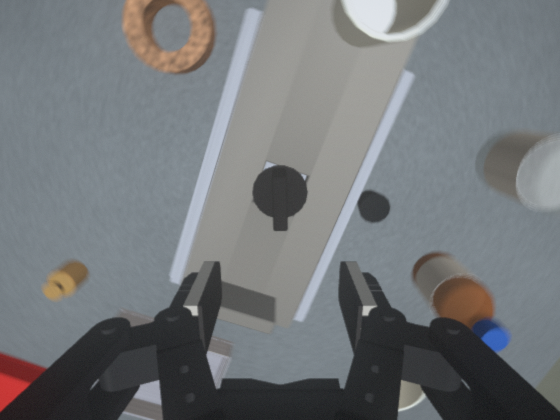

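The wing is vertical in the picture at (280,200), about 22° counterclockwise of the board. I'll go down, grip, finish the turn by −0.11 and feel for a lift.

```bash
python3 -m inch '[{"claw":0.3,"travel":[0,0,-0.2],"turn":0},{"claw":0.3,"travel":[0,0,-0.4],"turn":0},{"claw":0.3,"travel":[0,0,-0.55],"turn":0},{"claw":0.3,"travel":[0,0,-0.68],"turn":0},{"claw":-1,"travel":[0,0,-0.69],"turn":0}]' 30
python3 -m inch '[{"claw":-1,"travel":[0,0,0],"turn":0},{"claw":-1,"travel":[0,0,0],"turn":0},{"claw":-1,"travel":[0,0,0],"turn":0},{"claw":-1,"travel":[0,0,0],"turn":0}]' 30
python3 -m inch '[{"claw":-1,"travel":[0,0,0],"turn":-0.03},{"claw":-1,"travel":[0,0,0],"turn":-0.06},{"claw":-1,"travel":[0,0,0],"turn":-0.09},{"claw":-1,"travel":[0,0,0],"turn":-0.11},{"claw":-1,"travel":[0,0,0],"turn":-0.11}]' 40
python3 -c "
from h import *
s=get_state();print(s['qpos'],s['moment'],s['contact_force'])"
```

```text
clock: 7.5
position: [0.5505, -0.0529, 0.1008]
ee_rot: [-0.004, 0.569, 0.823, -0.001]
contact_force: [-0.3, -0.1, 0.1]
width: 0.0422
gripper_force: 0.0
clock: 7.9
position: [0.5541, -0.0537, 0.1057]
ee_rot: [0.001, 0.568, 0.823, 0.001]
contact_force: [0.3, -0.5, 2.1]
width: 0.0116
gripper_force: 34.1
clock: 8.4
position: [0.5538, -0.0531, 0.1057]
ee_rot: [0.001, 0.701, 0.713, 0.001]
contact_force: [-1.2, 1.4, 6.1]
width: 0.0115
gripper_force: 40.8
[-2.21326421e-01  3.66274286e-01  1.76054168e+00  1.12692190e-03
  1.01293377e+00 -2.38281082e-01] [ 0.36509662  0.2159387  -0.03137044] [-1.18394478  1.4196553   6.11177236]
```

```bash
python3 -m inch '[{"claw":-1,"travel":[0,0,0.03],"turn":0},{"claw":-1,"travel":[0,0,0.06],"turn":0},{"claw":-1,"travel":[0,0,0.06],"turn":0}]'
python3 -c "
from h import *
s=get_state();print(s['moment'],s['contact_force'])"
```

```text
clock: 8.7
position: [0.5541, -0.0539, 0.1174]
ee_rot: [0.001, 0.701, 0.713, 0.001]
contact_force: [0.6, 0.9, -0.6]
width: 0.0112
gripper_force: 39.9
[ 0.01180776 -0.05244366  0.0021882 ] [ 0.60906373  0.85915574 -0.62411814]
```

It came free. I'll carry it high over the handle to the tray at about (0.502, −0.364).

```bash
python3 -m inch '[{"claw":-1,"travel":[0,0,0.15],"turn":0},{"claw":-1,"travel":[0,0,0.35],"turn":0},{"claw":-1,"travel":[0,-0.1,0.45],"turn":0},{"claw":-1,"travel":[-0.05,-0.3,0.45],"turn":0},{"claw":-1,"travel":[-0.1,-0.5,0.45],"turn":0}]'
python3 -m inch '[{"claw":-1,"travel":[-0.04,-0.25,0],"turn":0},{"claw":-1,"travel":[-0.08,-0.5,0],"turn":0},{"claw":-1,"travel":[-0.12,-0.75,0],"turn":0},{"claw":-1,"travel":[-0.16,-0.95,0],"turn":0},{"claw":-1,"travel":[-0.16,-1.0,0],"turn":0}]'
python3 - <<'E'
from h import *
s=get_state();im=snap('wrist','w3');print(s['position'],s['width'])
E
```

```text
clock: 9.2
position: [0.5337, -0.1545, 0.2074]
ee_rot: [0.001, 0.7, 0.714, 0.0]
contact_force: [1.1, -0.2, -1.1]
width: 0.0115
gripper_force: 39.9
clock: 9.7
position: [0.5, -0.3587, 0.2059]
ee_rot: [0.001, 0.703, 0.711, -0.001]
contact_force: [0.3, 0.8, -0.4]
width: 0.0113
gripper_force: 39.8
[ 0.49995417 -0.35867148  0.20589738] 0.011307007550956783
```

View pics/w3.png

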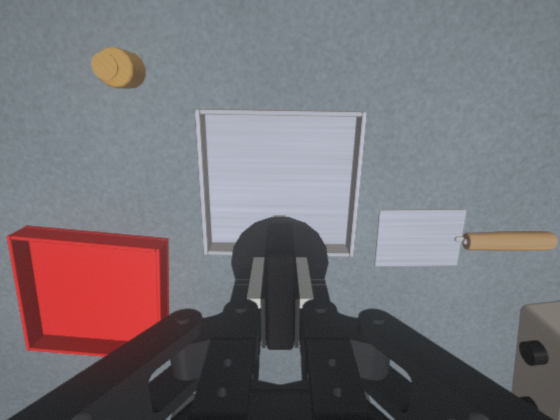

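The tray rim corners are at (197,111), (365,114), (352,256) and (206,254). The knob is held above it.

```bash
python3 - <<'E'
from h import *
s=get_state()
P=[ray('wrist',*c,.028,s) for c in [(197,111),(365,114),(352,256),(206,254)]]
print(np.round(P,3),np.mean(P,0))
E
```

```text
[[ 0.428 -0.289  0.028]
 [ 0.574 -0.29   0.028]
 [ 0.573 -0.427  0.028]
 [ 0.427 -0.427  0.028]] [ 0.50041956 -0.35840817  0.028     ]
```

```bash
python3 -m inch '[{"claw":-1,"travel":[0,0,-0.2],"turn":0},{"claw":-1,"travel":[0,0,-0.4],"turn":0},{"claw":-1,"travel":[0,0,-0.6],"turn":0},{"claw":-1,"travel":[0,0,-0.68],"turn":0},{"claw":-1,"travel":[0,0,-0.68],"turn":0}]'
python3 -m inch '[{"claw":-0.6,"travel":[0,0,-0.02],"turn":0},{"claw":-0.5,"travel":[0,0,-0.02],"turn":0},{"claw":-0.3,"travel":[0,0,-0.02],"turn":0},{"claw":-0.1,"travel":[0,0,-0.02],"turn":0},{"claw":0.2,"travel":[0,0,-0.02],"turn":0}]'
python3 -m inch '[{"claw":0.8,"travel":[0,0,0],"turn":0},{"claw":0.8,"travel":[0,0,0],"turn":0},{"claw":0.8,"travel":[0,0,0.2],"turn":0},{"claw":0.8,"travel":[0,0,0.4],"turn":0},{"claw":0.8,"travel":[0,0.2,0.6],"turn":0}]'
python3 - <<'E'
from h import *
s=get_state();im=snap('scene','s2');print(s['position'],s['width'])
c=im[150:330,90:420];cv2.imwrite('pics/s2c.png',cv2.resize(c[:,:,::-1],None,fx=2.4,fy=2.4))
E
```

```text
clock: 10.25
position: [0.5001, -0.3507, 0.0675]
ee_rot: [-0.003, 0.701, 0.713, 0.0]
contact_force: [0.9, 1.0, -1.0]
width: 0.0115
gripper_force: 39.8
clock: 10.75
position: [0.5016, -0.3539, 0.0672]
ee_rot: [0.001, 0.701, 0.713, 0.0]
contact_force: [-0.4, -0.0, 0.4]
width: 0.0503
gripper_force: 0.0
clock: 11.25
position: [0.5022, -0.3219, 0.1833]
ee_rot: [0.002, 0.702, 0.712, -0.001]
contact_force: [1.2, 0.5, 0.4]
width: 0.0767
gripper_force: 0.0
[ 0.50217461 -0.32192386  0.18333981] 0.07671704775797537
```

View pics/s2c.png

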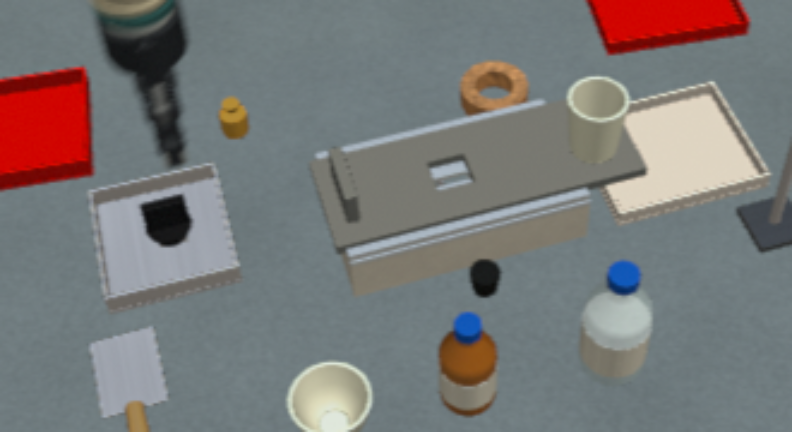

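The knob lies in the tray and the board hole is empty. Next is the handle, so I'll turn the tool by −90° and look from above.

```bash
python3 -m inch '[{"claw":0.8,"travel":[0.05,0.15,0.33],"turn":-0.04},{"claw":0.8,"travel":[0.26,0.78,0.33],"turn":-0.23},{"claw":0.8,"travel":[0.26,0.78,0.33],"turn":-0.23},{"claw":0.8,"travel":[0.26,0.78,0.33],"turn":-0.23},{"claw":0.8,"travel":[0.26,0.78,0.33],"turn":-0.23}]'
python3 -m inch '[{"claw":0.8,"travel":[0,0,0],"turn":-0.24},{"claw":0.8,"travel":[0,0,0],"turn":-0.24},{"claw":0.8,"travel":[0,0,0],"turn":-0.28},{"claw":0.8,"travel":[0,0,0],"turn":-0.28},{"claw":0.8,"travel":[0,0,0],"turn":-0.28}]'
python3 -m inch '[{"claw":0.8,"travel":[0,0,0],"turn":-0.03},{"claw":0.8,"travel":[0,0,0],"turn":-0.03}]'
python3 - <<'E'
from h import *
s=get_state();im=snap('wrist','w4');print(s['position'],s['ee_rot'],s['qpos'])
E
```

```text
clock: 11.8
position: [0.5547, -0.1572, 0.2488]
ee_rot: [-0.001, 0.903, 0.429, 0.002]
contact_force: [-1.0, -1.1, -0.4]
width: 0.0769
gripper_force: 0.0
clock: 12.3
position: [0.5531, -0.162, 0.2474]
ee_rot: [-0.0, 0.998, 0.066, -0.0]
contact_force: [-0.1, -0.3, 0.6]
width: 0.0768
gripper_force: 0.0
clock: 12.5
position: [0.5531, -0.1621, 0.2474]
ee_rot: [-0.0, 1.0, 0.022, -0.0]
contact_force: [0.4, -0.6, -0.3]
width: 0.0771
gripper_force: 0.0
[ 0.55307301 -0.16208045  0.24742842] [-9.73211230e-05  9.99751006e-01  2.23130015e-02 -2.16415383e-04] [-4.05780337e-01  2.79758055e-01  1.50664142e+00 -2.66892612e-06
  1.35566776e+00  1.12038685e+00]
```

View pics/w4.png

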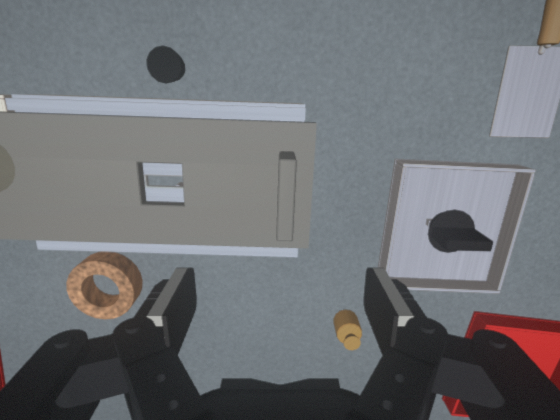

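The handle top is at u 277–296, v 160–241, and the board's inner end is at u≈308–315.

```bash
python3 - <<'E'
from h import *
s=get_state()
P=[ray('wrist',*c,.114,s) for c in [(280,160),(296,160),(294,241),(277,241)]]
print(np.round(P,4),np.mean(P,0))
for a,b in [((315,123),(40,113)),((308,247),(40,240))]:
    p=ray('wrist',*a,.072,s);q=ray('wrist',*b,.072,s);print(p,q,np.degrees(np.arctan2(*(q-p)[1::-1])))
# post from both views, rod top & along-rod pts at z=0..; rod ends
import cv2
for n in ('top','scene'):
    im=cv2.imread(f'pics/{n}0.png').astype(int)
    if n=='top': x0,y0,x1,y1=176,154,208,184
    else: x0,y0,x1,y1=395,198,430,256
    g=im[y0:y1,x0:x1].sum(2)//3
    print(n,x0,y0); print(g if n=='top' else g[:20,18:32])
E
```

```text
[[ 0.5874 -0.1605  0.114 ]
 [ 0.588  -0.1729  0.114 ]
 [ 0.5196 -0.1753  0.114 ]
 [ 0.519  -0.1611  0.114 ]] [ 0.55349037 -0.16746457  0.114     ]
[ 0.61357014 -0.1898535   0.072     ] [0.61126132 0.04788814 0.072     ] 90.55640853367997
[ 0.49514149 -0.1922542   0.072     ] [0.49080849 0.06958346 0.072     ] 90.94806790920072
top 176 154
[[117 120 119 116 116 116 114 116 119 117 116 114 116 119 120 118 118 116
  116 116 119 119 116 119 122 120 119 118 118 119 117 118]
 [118 120 116 115 116 118 115 113 115 116 115 116 115 118 120 118 115 115
  116 115 118 118 117 118 117 118 117 119 119 120 119 119]
 [121 120 116 118 120 119 116 115 117 114 117 119 115 116 116 118 117 116
  116 117 119 118 119 117 118 119 118 118 117 121 119 118]
 [120 119 117 117 119 117 114 116 116 115 118 119 117 115 115 117 117 116
  114 117 119 120 119 116 117 119 119 116 114 119 119 119]
 [120 121 119 116 121 125 124 120 116 116 118 118 116 113 115 118 117 118
  117 117 117 120 119 117 117 118 119 119 118 118 118 117]
 [119 121 118 117 133 152 149 132 109 117 118 118 117 116 116 117 118 116
  116 116 117 119 11
[... 3726 characters left out ...]
5 114 114 115 114 113 134 163 167 168 158 131 115]
 [117 117 118 114 115 115 105 104 138 163 166 159 135 117]
 [117 118 119 117 116 116 105  90  93 106 114 113 115 114]
 [117 116 118 118 117 112  99  87  87  91 100 106 112 116]
 [118 116 117 117 117 113  98  89  90  92 103 112 115 115]
 [116 116 116 117 117 107  90  88  90  96 106 113 115 113]
 [115 116 117 118 118 104  87  88  90  99 107 113 116 115]
 [117 118 118 118 113  99  89  88  92 104 114 116 119 120]
 [115 116 117 116 106  89  87  90  94 105 114 116 118 120]
 [117 117 117 117 107  90  89  90  98 109 115 117 117 118]
 [118 117 116 113 100  88  88  91 102 113 117 114 114 115]
 [116 116 115 112  99  89  89  94 104 114 117 116 115 114]]
```

```bash
python3 - <<'E'
from h import *
print('post top',ray('top',181.4,160.6,.15),'scene',ray('scene',422.9,206.2,.15))
print('foot top',ray('top',194,173.5,.004))
E
python3 -m inch '[{"claw":0.3,"travel":[0,-0.027,-0.1],"turn":-0.01},{"claw":0.3,"travel":[0,-0.027,-0.3],"turn":-0.01},{"claw":0.3,"travel":[0,-0.027,-0.5],"turn":-0.01},{"claw":0.3,"travel":[0,-0.027,-0.68],"turn":-0.01},{"claw":0.3,"travel":[0,-0.027,-0.735],"turn":-0.01}]' 80
python3 -m inch '[{"claw":0.2,"travel":[0,0,0],"turn":0},{"claw":-1,"travel":[0,0,0],"turn":0},{"claw":-1,"travel":[0,0,0],"turn":0},{"claw":-1,"travel":[0,0,0],"turn":0},{"claw":-1,"travel":[0,0,0],"turn":0}]' 80
```

```text
post top [0.67509974 0.27707476 0.15      ] scene [0.6721565  0.27555871 0.15      ]
foot top [0.67100203 0.27596046 0.004     ]
clock: 13.05
position: [0.5505, -0.1665, 0.0969]
ee_rot: [-0.002, 1.0, 0.007, -0.004]
contact_force: [-1.1, 0.9, 0.2]
width: 0.0554
gripper_force: 0.0
clock: 13.55
position: [0.5547, -0.1676, 0.103]
ee_rot: [0.0, 1.0, 0.006, 0.002]
contact_force: [0.9, 1.8, 6.6]
width: 0.0129
gripper_force: 79.9
```

Gripped. I'll slide slowly outward, about 114 mm, then look.

```bash
python3 -m inch '[{"claw":-1,"travel":[0,0.01,0],"turn":0},{"claw":-1,"travel":[0,0.04,0],"turn":0},{"claw":-1,"travel":[-0.001,0.08,0],"turn":0},{"claw":-1,"travel":[-0.002,0.13,0],"turn":0},{"claw":-1,"travel":[-0.003,0.18,0],"turn":0}]'
python3 -m inch '[{"claw":-1,"travel":[-0.001,0.05,0],"turn":0},{"claw":-1,"travel":[-0.001,0.1,0],"turn":0},{"claw":-1,"travel":[-0.002,0.15,0],"turn":0},{"claw":-1,"travel":[-0.003,0.2,0],"turn":0},{"claw":-1,"travel":[-0.003,0.25,0],"turn":0}]'
python3 -m inch '[{"claw":-1,"travel":[-0.001,0.05,0],"turn":0},{"claw":-1,"travel":[-0.001,0.09,0],"turn":0},{"claw":-1,"travel":[-0.002,0.12,0],"turn":0},{"claw":-1,"travel":[-0.002,0.14,0],"turn":0},{"claw":-1,"travel":[-0.002,0.14,0],"turn":0}]'
python3 - <<'E'
from h import *
s=get_state();im=snap('top','t3');snap('scene','s3');print(s['position'],s['contact_force'],s['moment'])
a=cv2.resize(im[150:245,165:265],None,fx=4,fy=4,interpolation=cv2.INTER_CUBIC)
b=cv2.resize(imaging.get_image('scene')[165:260,300:440],(400*140//95*95//95 and 560,380),interpolation=cv2.INTER_CUBIC)
c=np.zeros((600,800,3),np.uint8);c[:380,:400]=a;c[:285,400:800]=cv2.resize(b,(400,271+14))
cv2.imwrite('pics/m3.png',c[:,:,::-1])
E
```

```text
clock: 14.05
position: [0.5547, -0.1347, 0.103]
ee_rot: [0.003, 1.0, 0.007, 0.003]
contact_force: [0.4, -8.3, 4.1]
width: 0.0124
gripper_force: 79.7
clock: 14.55
position: [0.5542, -0.0846, 0.1031]
ee_rot: [0.003, 1.0, 0.007, 0.003]
contact_force: [-0.6, -9.0, 5.6]
width: 0.0126
gripper_force: 79.9
clock: 15.05
position: [0.5541, -0.0563, 0.1034]
ee_rot: [0.003, 1.0, 0.008, 0.003]
contact_force: [0.6, -6.6, 6.6]
width: 0.013
gripper_force: 80.1
[ 0.55406504 -0.05628815  0.103362  ] [ 0.55988089 -6.58118772  6.64006826] [-0.80865772  0.09899351  0.08622557]
```

View pics/m3.png

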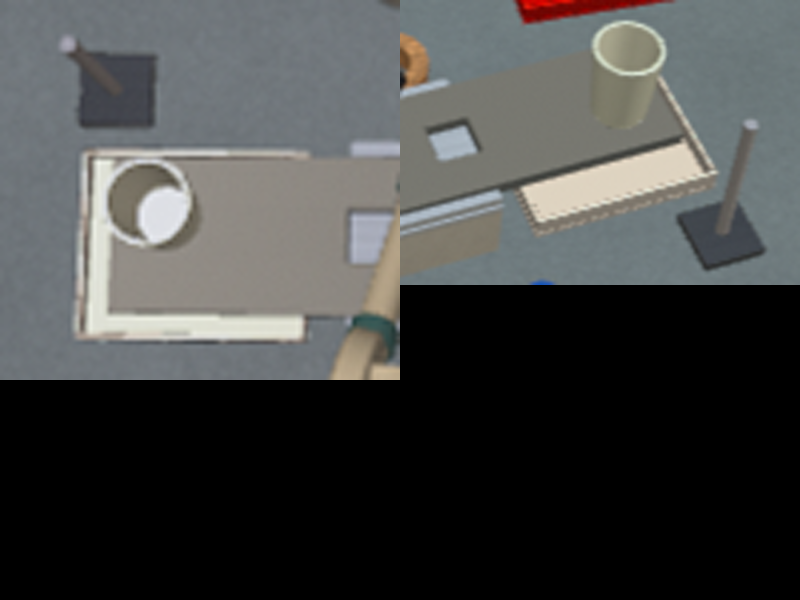

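```bash
python3 - <<'E'
from h import *
im=cv2.imread('pics/t3.png').astype(float).mean(2)
es=[]
for v in range(213,227):
    r=im[v,186:200]; h=(r[:5].max()+r[9:].mean())/2
    i=next(k for k in range(3,13) if r[k]>h>=r[k+1]); u=186+i+(r[i]-h)/(r[i]-r[i+1]); es.append((u,v))
f=np.polyfit([v for u,v in es],[u for u,v in es],1); print(f)
for v in (215,210,225): print('top end',ray('top',np.polyval(f,v),v,.072))
print('scene corner',ray('scene',399.75-.3,210.7,.072))
E
```

```text
[-4.06364803e-02  2.00491378e+02]
top end [0.52781421 0.25807431 0.072     ]
top end [0.54304927 0.25834111 0.072     ]
top end [0.49748787 0.25754324 0.072     ]
scene corner [0.61065708 0.25651826 0.072     ]
```

Both views agree that the end is 17–18 mm short. I'll go 17.5 mm further, ending at measured TCP y ≈ −0.0388.

```bash
python3 -m inch '[{"claw":-1,"travel":[0,0.02,0],"turn":0},{"claw":-1,"travel":[0,0.05,0],"turn":0},{"claw":-1,"travel":[-0.001,0.075,0],"turn":0},{"claw":-1,"travel":[-0.001,0.087,0],"turn":0},{"claw":-1,"travel":[-0.001,0.087,0],"turn":0}]'
python3 -m inch '[{"claw":-1,"travel":[0,0,0],"turn":0},{"claw":-1,"travel":[0,0,0],"turn":0},{"claw":-1,"travel":[0,0,0],"turn":0}]'
```

```text
clock: 15.7
position: [0.5541, -0.0395, 0.1036]
ee_rot: [0.004, 1.0, 0.008, 0.003]
contact_force: [1.1, -8.2, 8.1]
width: 0.0127
gripper_force: 80.3
clock: 16.0
position: [0.5541, -0.0396, 0.1036]
ee_rot: [0.003, 1.0, 0.007, 0.003]
contact_force: [0.7, -9.2, 8.3]
width: 0.0128
gripper_force: 80.3
```

```bash
python3 -m inch '[{"claw":-1,"travel":[0,0.003,-0.003],"turn":0},{"claw":-1,"travel":[0,0.006,-0.003],"turn":0},{"claw":-1,"travel":[0,0.006,-0.003],"turn":0}]'
python3 - <<'E'
from h import *
im=snap('top','t4');b=snap('scene','s4')
g=im.astype(float).mean(2)
es=[]
for v in range(213,227):
    r=g[v,180:196]; k=np.argmin(np.diff(r)[5:11])+5
    a,c=r[k-1],r[k+2];h=(a+c)/2
    for i in(k-1,k,k+1):
        if r[i]>h>=r[i+1]: es.append((180+i+(r[i]-h)/(r[i]-r[i+1]),v));break
e=np.array(es);f=np.polyfit(e[:,1],e[:,0],1);print(f)
for v in (210,225): print(ray('top',np.polyval(f,v),v,.072))
cv2.imwrite('pics/m4.png',cv2.resize(b[150:280,110:440],None,fx=2.4,fy=2.4,interpolation=cv2.INTER_CUBIC)[:,:,::-1])
E
```

```text
clock: 16.3
position: [0.5542, -0.0393, 0.1035]
ee_rot: [0.004, 1.0, 0.008, 0.004]
contact_force: [-0.3, -11.6, 11.9]
width: 0.013
gripper_force: 80.7
[-4.19518616e-02  1.94520919e+02]
[0.54253021 0.27728919 0.072     ]
[0.49696118 0.27646133 0.072     ]
```

View pics/m4.png

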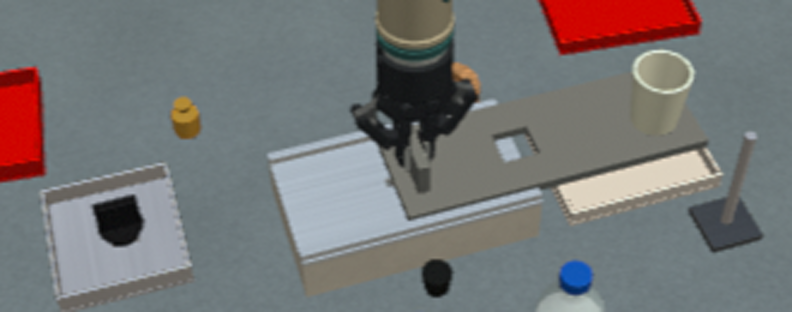

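The board's end is level with the post, the beaker is standing, the knob is in the tray and nothing else has moved. I'm handing in while still holding the handle.

```bash
python3 -c "
from rig import ticket
print(ticket.sign_off())"
```

```text
the job is handed in; nothing more can be done
None
```

The job is handed in: the knob was turned clockwise, lifted out and laid in the steel tray, and the board slid out level with the post (to about 2 mm by the cameras), still held by its handle with the beaker standing; the wing began about 69° clockwise of the riser's y, not 45–80° counterclockwise as stated, so the clockwise turn took about 111° with one regrip.

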